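# Click up the carry handle of the lunch carrier under the ledge

### The arm

A 6-joint arm with a two-finger parallel gripper is mounted at the origin on the work surface. World frame = base frame: x ahead of the robot, y to its left, z up, the work surface at z = 0. Lengths are in mm, angles in rad, forces in N, time in s.
With the tool pointing down it reaches from about 350 to 875 mm from the base axis. Payload 15.5 kg.
Tool frame: the origin (TCP) lies between the finger pads; the fingertips stand 19 mm ahead of it and the grasp point (between the pads) is the TCP; z points along the fingers, y is the line along which they close (so a half turn about z gives the same grasp; the last joint's range is limited). The gripper opens to 85 mm and grips with 20 to 120 N. Pads are 22 mm wide; open, the fingers measure 114 mm over their backs; the gripper's body (76 mm by 85 mm) begins 54 mm behind the grasp point. The pads swing forward as they close: fully open they stand 13 mm farther back than shut.
Start: joints at [1.206, 0.494, 1.345, -0, 1.302, -0.096], TCP at [165.979, 602.559, 250.277] pointing down, gripper open.
Joint ranges: [-2.91, 2.91], [-0.82, 2.16], [0.22, 2.67], [-1.22, 4.37], [0.12, 2.79], [-3.08, 3.08]. Speed limits (rad/s): [1.89, 1.89, 2.57, 3.01, 3.01, 3.01].

### API

Orientations are given as a rotation vector (axis times angle).
In Python, from workcell import env, vision, nets gives the robot as it stands. The module is installed in compiled form; this text tells all that it offers. Calls block until the motion is done:
- env.move_to(position, orientation): joint-space move of the TCP to a pose.
- env.movel(position, frame=None, feed=150, until_force=None): straight line of the TCP; frame=None keeps the orientation; feed is the mean speed in mm/s. With until_force (N) it stops when the force on the tool has changed by that much, and returns True; else False.
- env.move_joints(angles): joint-space move.
- env.set_gripper(opening): finger opening in mm; the grip force is fixed at half the most; returns when the fingers have stopped.
- env.sleep(seconds).
- env.solve_ik(position, orientation): joint angles nearest the present ones, or None.
- env.get_obs(): the state.
- vision.read_camera(name): name is "side" or "top" or "wrist"; returns (picture, depth): 384x512x3 uint8, red, green, blue; 384x512 float32, mm along the optical axis (not along the pixel's ray), 0 where there is no reading.
- vision.calibration(name): a dict with "K" (3x3 intrinsics, pixels), "k1" (the pictures are not rectified: a ray, as slopes to the right and down, at radius r is drawn at 1 + k1 r^2 times it, then the intrinsics apply), "origin" and "orientation" of the camera in the world. Camera axes: x right, y up, looking along -z (the intrinsics and any distortion apply to the point x, -y, -z); pixel columns grow to the right and rows downward; lengths in mm; the calibration is good to about 2 mm. A picture is of the moment at which its call begins: read the wrist's pose just before it. calibration takes no time and is no camera call; for the wrist camera it gives the pose at the moment of the call.
A pose or a line that the arm cannot do raises env.IKError and nothing moves.
- env.job_done(): hands the job in; it is judged then, once.
Trained networks look in the newest picture that a camera, given by its name, has taken for a name from the list of things; names that differ only in an ending like _2 or _b are one class to them, and where a whole thing is asked for, a point or a joint stands for the part that bears it (a point fixed in the world has none). Each returns a list of dicts, best first, with "confidence" (0 to 1); they miss things now and then, are a little off and sometimes report something else, mostly with a low value. They report only what shows in the picture. A call takes as long as a camera call. They do not tell look-alikes from the thing itself.
- nets.trace(thing, camera): "region" (384x512 bool, what is visible of it) and "extent" ([centre column, centre row, width, height] in pixels, round what is visible of it).
The state is a dict: "clock": time; "joint_positions": joint angles; "joint_vel": joint speeds; "effort": joint torques, N m; "ee_pos": TCP position; "ee_rot": TCP orientation; "ft_force": force on the tool from outside, world axes, zero at the start; "wrist_torque": the same for the moment, N m; "gripper_width": finger opening in mm; "gripper_force": force on a finger pad.
Only numpy, scipy, OpenCV 4.12 (cv2) and the standard library are available. Lean on these libraries where they do the work, as an engineer would, in place of code of your own. Each camera call takes 0.05 s, during which the arm holds its last target. There are 200 camera calls.

### The job

Swing the carry handle of the steel lunch carrier up until it snaps home upright and stays there by itself. Leave the heavy carrier standing where it is, without dragging or tipping it, and do not disturb the other things on the shelf.

Things in the scene. Friction and masses are not known exactly. Their poses are not given: they have to be found in the camera images.
- dabba: Loose, full, 2.6 kg round stainless lunch carrier: three stacked tins and a lid, 120 mm across, 138 mm tall, 149 mm with the lid knob. Origin: centre of its underside, z up. Its U-shaped carry handle starts folded out towards its -x side, 15 degrees above level, and swings up about 75 degrees to a stop, upright. A push of 6 N on the upright handle begins to tip the carrier.
- bail_hinge (a point): Middle of the handle's hinge axis, fixed in the carrier 100 mm above its underside, axes as the carrier's; the handle turns about its y. The hinge is stiff; a spring resists the swing (3 to 4 N at the grip), tops out 9 degrees before upright, then snaps the handle on to its stop and holds it. Let go earlier, it does not stay up.
- bail_grip (a point): Centre of the handle's crossbar, a wooden grip 16 mm in diameter, 90 mm long along y, 115 mm from the hinge axis; 8 mm thick steel arms run from hinge to crossbar at y = -73 and +73 mm. Axes equal the carrier's when the handle is 15 degrees above level and turn with it. Upright: straight over the carrier's axis, 215 mm above its underside.
- shelf: Fixed laminate shelf. Origin on the table under the centre of its low board, which measures 280 (x) by 780 (y) mm, its top 30 mm above the origin; carrier and other things stand on it. A black spring clamp bites the board's -x edge at y = -270 mm, reaching 65 mm above the table and 56 mm beyond the edge. Wooden posts at x = 70, y = -340 and +340 mm carry the ledge.
- ledge_front (a point): Middle of the lower front (-x) edge of the narrow ledge over the board, 360 mm above the table, axes as the shelf's. The ledge is 16 mm thick, 90 mm deep towards +x, 700 mm long in y, with tins on it. It overhangs the upright handle, so a gripper pointing straight down cannot follow the handle home: tilt it back towards -x.
- bottle: Loose glass bottle with a twist cap, 64 mm across, 190 mm tall, standing on the board to one side; origin at the centre of its underside. Not to be disturbed.
- grater: Loose steel box grater, 55 x 85 mm, 184 mm tall, standing on the board on the other side; origin at the centre of its underside. Not to be disturbed.
- plate: Loose blue melamine plate, 170 mm across, 18 mm tall, lying on the board near its +y end; origin at the centre of its underside. Not to be disturbed.
- spoon: Loose wooden spoon, 200 mm long, lying on the board near its -y end; origin under its middle, along its x. Not to be disturbed.
Mind the look-alikes: they are no part of the job. Several things have the shape of the dabba; the one meant has the colours described above.

How it is judged:
By the outcome, as a careful person would: the job done as asked, in the order asked, and still so for the second after the job is handed in, with the robot touching nothing.
It also fails if it takes over 38 s, if anything falls off the work surface, if the arm or the gripper's body presses on something with over 40 N, if the wrist force passes 120 N, or if a joint passes its speed limit or range.

## Working session

There is one attempt and no reset: what is moved stays moved. The work goes in short steps, each a Python script; the robot and the scene stay as the last script left them, time stands still between calls to the robot, and variables do not carry over. Pictures are saved under pics/ and viewed, at most 10 in all, crops included, and the job is handed in when it is done.

```bash
mkdir -p pics
cat > h.py <<'E'
import numpy as np, cv2
from scipy.spatial.transform import Rotation as R
from workcell import env, vision, nets
def Rm(o):
    o=np.array(o,float)
    return o if o.shape==(3,3) else (R.from_rotvec(o).as_matrix() if o.size==3 else R.from_quat(o).as_matrix())
def world(cam,depth,cal,mask=None):
    """Nx3 world points and their (col,row)"""
    m=(depth>0) if mask is None else (mask&(depth>0))
    v,u=np.nonzero(m); K=cal["K"]
    p=np.stack([u,v],1).astype(float)[:,None]
    n=cv2.undistortPoints(p,np.array(K,float),np.array([cal["k1"],0,0,0.]))[:,0]
    d=depth[v,u]; c=np.stack([n[:,0]*d,-n[:,1]*d,-d],1)
    return c@Rm(cal["orientation"]).T+np.array(cal["origin"]),np.stack([u,v],1)
E
python3 - <<'E'
from h import *
ims=[]
for c in ("side","top","wrist"):
    im,d=vision.read_camera(c); cal=vision.calibration(c); np.savez(f"{c}.npz",im=im,d=d,K=cal["K"],k1=cal["k1"],origin=cal["origin"],orientation=cal["orientation"])
    print(c,cal["origin"],cal["orientation"],(d>0).mean())
    cv2.imwrite(f"pics/{c}.png",im[:,:,::-1])
    if c!="wrist":
      for t in("dabba","bail_grip","bottle","grater"):
        for r in nets.trace(t,c): print(t,round(r["confidence"],2),np.round(r["extent"]))
print(env.get_obs())
E
```

```text
side [  132.51696726 -1057.53312002   921.80374291] [ 0.98193377 -0.24838971 -0.45221696] 0.9961954752604166
dabba 0.86 [337. 331.  72.  66.]
dabba 0.75 [256. 219.  57.  50.]
bail_grip 0.75 [257. 215.  57.  23.]
bail_grip 0.64 [336. 341.  74.  37.]
bottle 0.59 [297. 235.  28.  57.]
grater 0.82 [234. 182.  27.  46.]
top [ 477.67020768  -53.44741392 1503.51703339] [ 0.0951785  -0.09844684 -1.55221546] 0.9958648681640625
dabba 0.94 [398. 206.  65.  48.]
dabba 0.82 [266. 189.  49.  34.]
bail_grip 0.89 [420. 207.  12.  36.]
bail_grip 0.57 [265. 196.  46.  36.]
bottle 0.47 [299. 175.  23.  16.]
grater 0.52 [199. 185.  33.  13.]
wrist [ 90.66257325 623.27912845 373.14693373] [-0.26251251 -0.20052357  1.29037802] 0.9958648681640625
{'clock': 0.55, 'joint_positions': array([ 1.20650181e+00,  4.93604153e-01,  1.34553901e+00,  2.52021689e-06,
        1.30249105e+00, -9.55120909e-02]), 'joint_vel': array([-0.00107932, -0.0010012 ,  0.0008812 , -0.001251  ,  0.00183836,
       -0.00101255]), 'effort': array([-2.16472952e-03, -8.81574011e+01, -3.84095013e+01, -1.03224686e-04,
        1.36858416e-03, -6.86702015e-05]), 'ee_pos': array([165.97118256, 602.54296623, 250.2611446 ]), 'ee_rot': array([-4.20932145e-01, -3.11325331e+00,  6.26883571e-05]), 'ft_force': array([-0.13659886,  0.43806277,  0.32259062]), 'wrist_torque': array([-0.04164022, -0.02683574,  0.03754634]), 'gripper_force': 0.0, 'gripper_width': 85.23240078299466}
```

```bash
python3 -c "
import cv2,numpy as np
a=cv2.imread('pics/side.png')[120:384,140:420];b=cv2.imread('pics/top.png')[100:300,100:480]
cv2.imwrite('pics/side_c.png',cv2.resize(a,None,fx=2.2,fy=2.2,interpolation=2)[:600]);cv2.imwrite('pics/top_c.png',cv2.resize(b,None,fx=2.1,fy=2.1,interpolation=2))"
```

```text
(no output)
```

View pics/side_c.png

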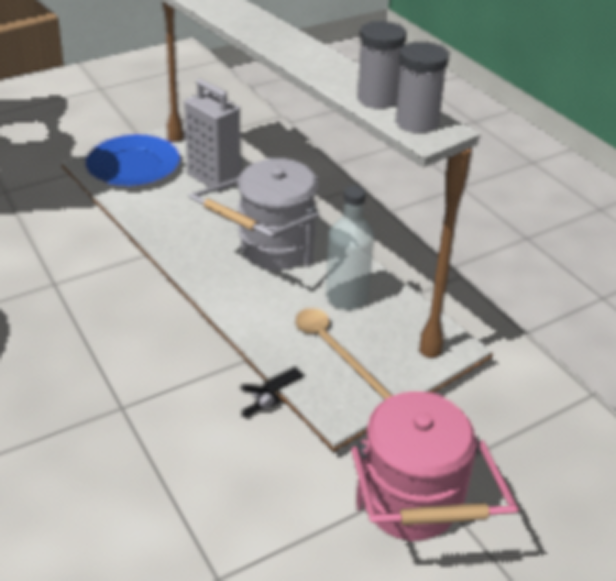

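View pics/top_c.png

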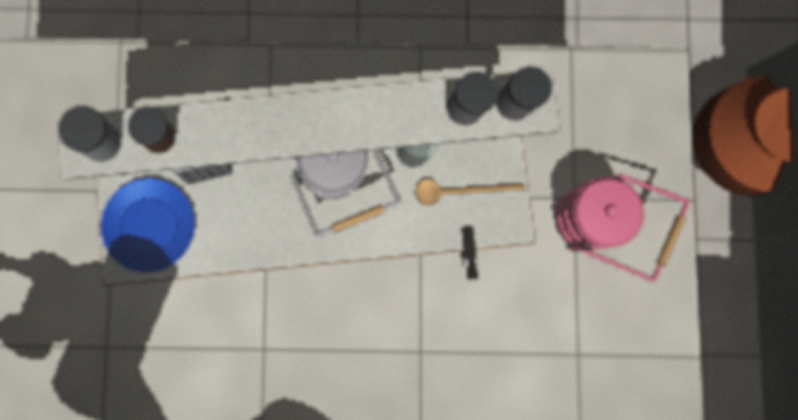

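The candidates for the dabba are the steel one, at side (256,219) and top (266,189), and the pink one, at side (337,331) and top (398,206). The steel one stands on the shelf with a wooden grip folded towards the robot, so it fits the description. The pink one stands off the board and is the look-alike. The bottle is on the steel carrier's -y side and the grater on its +y side.

Next I'll measure the carrier, grip, ledge and neighbours, and confirm with a crop.

```bash
cat > meas.py <<'E'
from h import *
from scipy.optimize import least_squares
def circ(p,r=None):
    f=lambda q: np.hypot(p[:,0]-q[0],p[:,1]-q[1])-(q[2] if r is None else r)
    x0=[*p[:,:2].mean(0)]+([60] if r is None else [])
    return least_squares(f,x0,loss="soft_l1",f_scale=2).x
P={}
for c in("side","top"):
    z=dict(np.load(c+".npz")); w,uv=world(c,z["d"],z); col=z["im"][uv[:,1],uv[:,0]].astype(int); P[c]=(w,uv,col)
    print("=====",c)
    zz=w[:,2]
    hsv=cv2.cvtColor(z["im"],cv2.COLOR_RGB2HSV)[uv[:,1],uv[:,0]].astype(int)
    box=dict(side=(200,310,190,250),top=(235,305,165,215))[c]
    b=(uv[:,0]>box[0])&(uv[:,0]<box[1])&(uv[:,1]>box[2])&(uv[:,1]<box[3])
    wood=b&(hsv[:,1]>90)&(hsv[:,0]>5)&(hsv[:,0]<25)&(zz>120)&(zz<185)
    g=w[wood]; m=g.mean(0); u,s,vt=np.linalg.svd(g-m); t=(g-m)@vt[0]
    print("grip n",len(g),"mean",m.round(1),"dir",vt[0].round(3),"len",np.ptp(t).round(1), "mid",(m+vt[0]*(t.max()+t.min())/2).round(1))
    lid=b&(zz>162)&(zz<173)&(hsv[:,1]<60)
    l=w[lid]; print("lid n",len(l),l.min(0).round(),l.max(0).round(),"z med",np.median(l[:,2]),"circ free",circ(l).round(1))
    # lid outline from disc: min enclosing circle
    (cx,cy),r=cv2.minEnclosingCircle(l[:,:2].astype(np.float32)); print("enclosing",round(cx,1),round(cy,1),round(r,1))
    if c=="side":
        wall=b&(zz>45)&(zz<155)&(hsv[:,1]<60); np.save("wall.npy",w[wall])
    led=(zz>366)&(zz<386)&(w[:,0]>300)&(w[:,0]<1000)&(abs(w[:,1])<600)
    l=w[led]; 
    if len(l):
        rect=cv2.minAreaRect(l[:,:2].astype(np.float32)); print("ledge z",np.median(l[:,2]),rect, cv2.boxPoints(rect).round(0).tolist())
    bd=(zz>22)&(zz<38)&(w[:,0]>300)&(w[:,0]<900)&(abs(w[:,1])<600)
    rect=cv2.minAreaRect(w[bd][:,:2].astype(np.float32)); print("board",rect,np.median(zz[bd]))
    vision.read_camera(c)
    for t in("bottle","grater"):
        r=nets.trace(t,c)
        if r:
            q,_=world(c,z["d"],z,r[0]["region"]); print(t,np.percentile(q,[5,50,95],axis=0).round(0).tolist())
E
python3 meas.py; python3 -c "
import cv2
a=cv2.imread('pics/side.png')[180:265,200:320];cv2.imwrite('pics/crop1.png',cv2.resize(a,None,fx=6,fy=6,interpolation=2))"
```

```text
===== side
grip n 55 mean [ 598.7 -131.4  163.8] dir [ 0.387 -0.922  0.004] len 79.7 mid [ 598.  -129.8  163.7]
lid n 431 [ 578. -252.  162.] [755. -30. 173.] z med 164.1723620532175 circ free [ 703.3 -165.1   82.7]
enclosing 682.5 -147.3 120.4
ledge z 374.30764700542557 ((713.5232543945312, -44.075164794921875), (96.3943862915039, 704.0443725585938), 6.661571979522705) [[625.0, 300.0], [706.0, -399.0], [802.0, -388.0], [721.0, 311.0]]
board ((662.1494750976562, -125.09530639648438), (313.9019775390625, 932.9286499023438), 6.733736515045166) 28.476272062613646
bottle [[706.0, -263.0, 34.0], [725.0, -248.0, 122.0], [756.0, -220.0, 216.0]]
grater [[670.0, 98.0, 47.0], [690.0, 118.0, 129.0], [734.0, 173.0, 193.0]]
===== top
grip n 65 mean [ 602.8 -123.2  166.2] dir [-0.391  0.92  -0.009] len 82.1 mid [ 602.9 -123.3  166.2]
lid n 369 [ 576. -241.  162.] [726. -28. 172.] z med 164.88759970812498 circ free [679.2 -87.   31.2]
enclosing 659.7 -140.3 119.5
ledge z 375.0046366011725 ((716.5852661132812, -41.82208251953125), (91.50346374511719, 699.5004272460938), 6.629492282867432) [[631.0, 300.0], [712.0, -395.0], [802.0, -384.0], [722.0, 311.0]]
board ((621.1275024414062, -92.83273315429688), (225.26239013671875, 859.94580078125), 6.462826251983643) 29.35520114312851
bottle [[709.0, -243.0, 47.0], [716.0, -222.0, 139.0], [727.0, -201.0, 165.0]]
grater [[654.0, 98.0, 30.0], [679.0, 138.0, 118.0], [692.0, 177.0, 370.0]]
```

View pics/crop1.png

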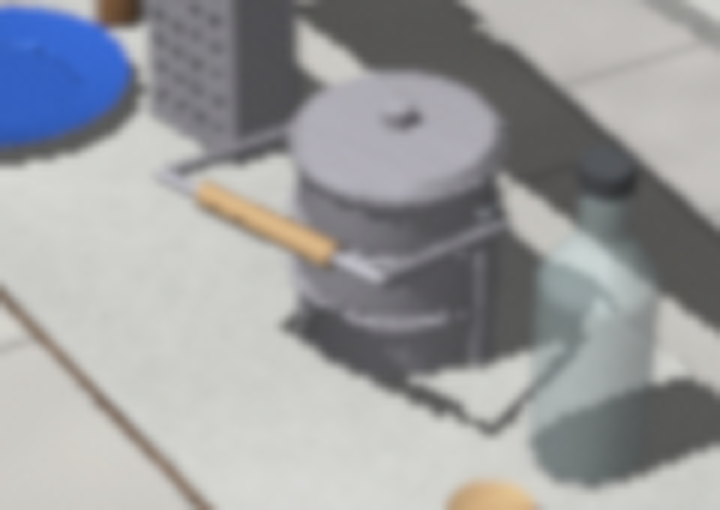

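The crop confirms the steel carrier with its wooden grip at side (244,217), bottle on the right and grater behind on the left. Next I'll check the carrier's axis from the lid and test the arm's reach along the planned push. Closed fingers go under the bar, tilted back, with one-sided contact only.

```bash
cat >> h.py <<'E'
GRIP=np.array([601.6,-124.2,159.8]); YAW=np.arctan2(.39,.921)
X=np.array([np.cos(YAW),np.sin(YAW),0]); Z=np.array([0,0,1.]); Y=np.cross(Z,X)
C=GRIP+111.1*X; C[2]=130.   # hinge
def bar(a): a=np.radians(a); return C+115*(-np.cos(a)*X+np.sin(a)*Z)
def ori(th,flip=1,psi=0):   # tool z tilted th deg from down towards heading
    t=np.radians(th); h=X*np.cos(psi)+Y*np.sin(psi); d=np.sin(t)*h-np.cos(t)*Z
    y=flip*np.cross(Z,h); return R.from_matrix(np.stack([np.cross(y,d),y,d],1)).as_rotvec(),d,np.cos(t)*h+np.sin(t)*Z
def pose(a,th,gap=0,flip=1,psi=0,s=4,half=11):
    r,d,n=ori(th,flip,psi); return bar(a)-n*(8+half+gap)-d*s, r
E
python3 - <<'E'
from h import *
z=dict(np.load("side.npz")); w,uv=world("side",z["d"],z)
hsv=cv2.cvtColor(z["im"],cv2.COLOR_RGB2HSV)[uv[:,1],uv[:,0]].astype(int)
l=w[(np.hypot(w[:,0]-C[0],w[:,1]-C[1])<85)&(w[:,2]>163)&(w[:,2]<173)&((w-C)@X>-75)&(hsv[:,1]<60)&((uv[:,0]>247)&(uv[:,0]<285)&(uv[:,1]<217))]
print("C",C,"lid",len(l),cv2.minEnclosingCircle(l[:,:2].astype(np.float32)),np.median(l[:,2]))
for flip in(1,-1):
  for psi in(0,-.3,-.6):
    print(flip,psi)
    for a,th,gap in((15,65,25),(15,65,0),(30,60,0),(50,52,0),(70,45,0),(86,42,0)):
        p,r=pose(a,th,gap,flip,psi); q=env.solve_ik(p,r); print(a,p.round(),None if q is None else np.round(q,2))
E
```

```text
C [703.90565837 -80.87838571 130.        ] lid 272 ((702.2683715820312, -84.61631774902344), 54.76516342163086) 164.42120981244597
1 0
15 [ 581. -133.  122.] [-0.81  0.84  2.12  1.85  1.08  1.76]
15 [ 591. -129.  144.] [-0.78  0.78  2.11  1.84  1.05  1.84]
30 [ 600. -125.  173.] [-0.73  0.65  2.06  1.74  0.92  2.06]
50 [ 622. -115.  206.] [-0.63  0.52  1.95  1.47  0.75  2.47]
70 [ 653. -103.  227.] [-0.52  0.46  1.82  1.14  0.67  2.92]
86 [681. -91. 235.] None
1 -0.3
15 [ 580. -126.  122.] [-0.67  0.89  2.3   2.39  1.17  1.54]
15 [ 590. -125.  144.] [-0.64  0.81  2.27  2.38  1.09  1.61]
30 [ 599. -121.  173.] [-0.59  0.65  2.21  2.3   0.84  1.81]
50 [ 621. -111.  206.] [-0.5   0.48  2.07  1.99  0.51  2.27]
70 [652. -98. 227.] [-0.41  0.42  1.91  1.32  0.36  3.03]
86 [680. -86. 235.] [-0.35  0.43  1.81  0.94  0.37 -2.82]
1 -0.6
15 [ 580. -120.  122.] [-0.4   0.92  2.38  2.95  1.29  1.54]
15 [ 590. -122.  144.] [-0.4   0.83  2.34  2.95  1.17  1.56]
30 [ 599. -117.  173.] [-0.37  0.65  2.27  2.95  0.83  1.62]
50 [ 621. -107.  206.] [-0.31  0.47  2.11  2.89  0.35  1.74]
70 [652. -93. 227
[... 436 characters left out ...]
 -0.3
15 [ 580. -126.  122.] [-0.67  0.89  2.3   2.39  1.17 -1.6 ]
15 [ 590. -125.  144.] [-0.64  0.81  2.27  2.38  1.09 -1.53]
30 [ 599. -121.  173.] [-0.59  0.65  2.21  2.3   0.84 -1.33]
50 [ 621. -111.  206.] [-0.5   0.48  2.07  1.99  0.51 -0.87]
70 [652. -98. 227.] [-0.41  0.42  1.91  1.32  0.36 -0.11]
86 [680. -86. 235.] [-0.35  0.43  1.81  0.94  0.37  0.33]
-1 -0.6
15 [ 580. -120.  122.] [-0.4   0.92  2.38  2.95  1.29 -1.6 ]
15 [ 590. -122.  144.] [-0.4   0.83  2.34  2.95  1.17 -1.58]
30 [ 599. -117.  173.] [-0.37  0.65  2.27  2.95  0.83 -1.52]
50 [ 621. -107.  206.] [-0.31  0.47  2.11  2.89  0.35 -1.4 ]
70 [652. -93. 227.] None
86 [680. -81. 235.] [-0.21  0.42  1.82  0.03  0.17  1.53]
```

Lid centre and grip agree to about 3 mm, and `flip=-1, psi=0` is reachable throughout. I'll approach below the bar, then touch it gently.

Run:
```python
from h import *
o=lambda: env.get_obs()
env.set_gripper(0)
down,_,_=ori(5,-1)
env.move_to([400,150,330],down); print(o()["clock"],o()["ee_pos"].round())
p,r=pose(15,65,25,-1); p[:]=pose(15,65,25,flip=-1)[0]
p,r=pose(15,65,25,flip=-1); d=ori(65,-1)[1]
env.move_to(p-90*d,r); print(o()["clock"],o()["ee_pos"].round())
env.movel(p,feed=120); s=o(); print(s["clock"],s["ee_pos"].round(1),p.round(1),s["ft_force"].round(2))
im,dd=vision.read_camera("side"); cv2.imwrite("pics/pre.png",cv2.resize(im[150:300,170:350],None,fx=4,fy=4)[:,:,::-1])
```

```text
3.4833 [400. 150. 330.]
5.9083 [ 506. -164.  160.]
6.8083 [ 580.8 -132.9  121.8] [ 581.2 -132.9  121.6] [-0.96 -0.3  -0.63]
```

View pics/pre.png

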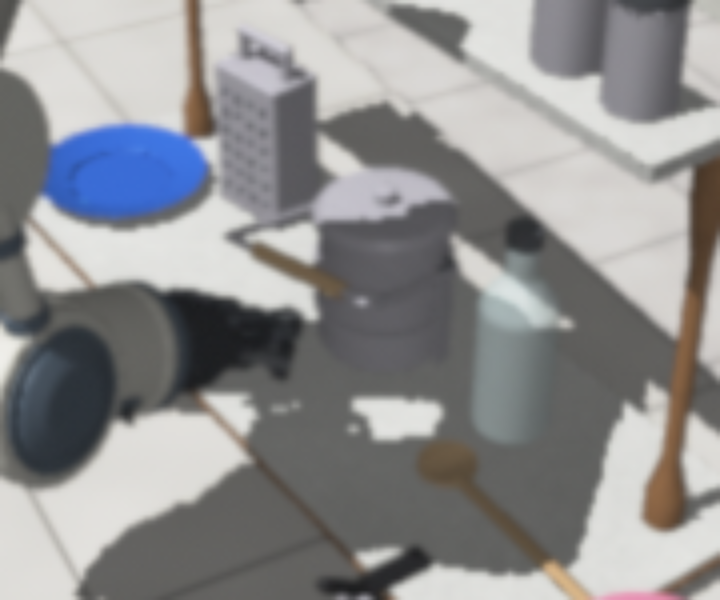

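The closed fingers, at crop (285,340), sit below the bar, at crop (295,268), and nothing has moved. Now I'll push up the arc in steps, watching force.

Run:
```python
from h import *
f0=env.get_obs()["ft_force"]
for a,th in((15,65),(25,62),(35,58),(45,54),(55,50),(65,47),(74,45)):
    p,r=pose(a,th,0,flip=-1); env.movel(p,r,feed=70)
    s=env.get_obs(); print(a,round(s["clock"],2),(s["ee_pos"]-p).round(1),(s["ft_force"]-f0).round(1))
im,dd=vision.read_camera("side"); cv2.imwrite("pics/mid.png",cv2.resize(im[150:300,170:350],None,fx=4,fy=4)[:,:,::-1])
```

```text
15 7.37 [-0.1 -0.2  0.2] [ 0.2 -0.3  0.3]
25 7.81 [-0.1  0.  -0.1] [-0.2 -0.2  0.9]
35 8.25 [-0.2  0.1 -0.4] [-0.8 -1.3 -0.4]
45 8.69 [-0.3  0.1 -0.7] [-0.8 -1.2 -0.8]
55 9.12 [-0.5  0.1 -0.8] [-1.3 -1.5  0.2]
65 9.56 [-0.5  0.  -0.7] [-2.2 -0.8 -0.6]
74 9.97 [-0.5  0.  -0.5] [-1.7 -1.4  0.6]
```

View pics/mid.png

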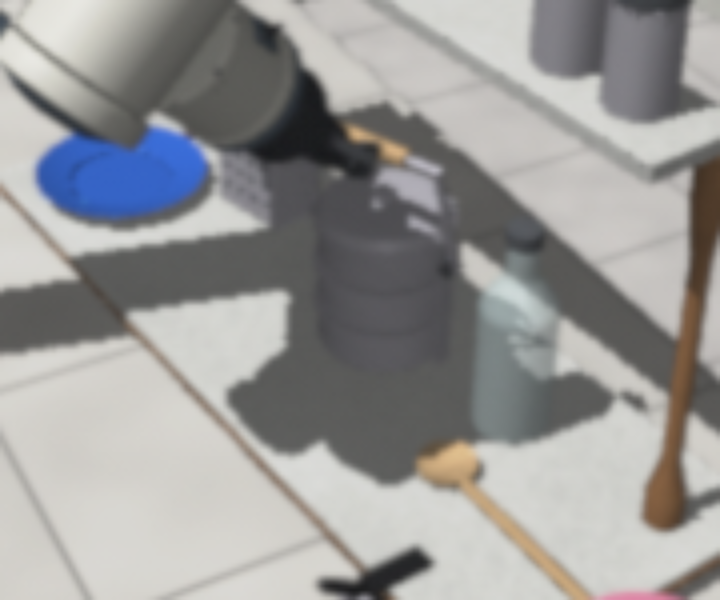

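The handle is well up, with the grip at crop (385,145) resting on the fingers, and the carrier hasn't moved. Now I'll push slowly past the top point, watching for the force drop.

Run:
```python
from h import *
for a,th in((77,44),(79,44),(81,43),(83,43),(84.5,42)):
    p,r=pose(a,th,0,flip=-1); env.movel(p,r,feed=25)
    s=env.get_obs(); print(a,round(s["clock"],2),(s["ee_pos"]-p).round(1),s["ft_force"].round(1))
env.sleep(.3); print(env.get_obs()["ft_force"].round(1))
im,dd=vision.read_camera("side"); cal=vision.calibration("side"); w,uv=world("side",dd,cal)
hsv=cv2.cvtColor(im,cv2.COLOR_RGB2HSV)[uv[:,1],uv[:,0]].astype(int)
g=w[(hsv[:,1]>90)&(hsv[:,0]>5)&(hsv[:,0]<25)&(w[:,2]>210)&(w[:,2]<270)&(np.hypot(*(w-C)[:,:2].T)<90)]
print(len(g),g.mean(0).round(1),"along X",((g-C)@X).mean().round(1))
cv2.imwrite("pics/top_pt.png",cv2.resize(im[150:300,170:350],None,fx=4,fy=4)[:,:,::-1])
```

```text
77 10.4 [-0.3  0.  -0.3] [-1.2  0.8 -1. ]
79 10.71 [0.1 0.  0.1] [-0.6  0.8 -0.5]
81 11.02 [0.2 0.  0.2] [-0.1  0.3 -0.2]
83 11.32 [0.1 0.1 0. ] [ 0.8 -0.2  0.1]
84.5 11.59 [0.2 0.1 0.2] [-0.6  0.1 -0.4]
[0.3 0.  0.4]
16 [ 702.5 -118.8  248. ] along X -16.1
```

View pics/top_pt.png

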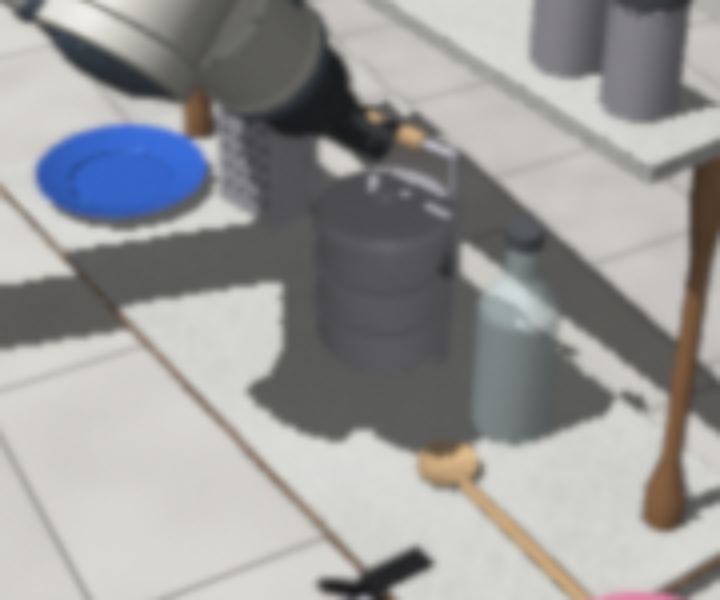

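Force vanished past 79–81° and the handle looks upright, with the grip at crop (410,135). I'll retract along the tool axis and check.

Run:
```python
from h import *
p,r=pose(84.5,42,3,flip=-1); d=ori(42,-1)[1]
env.movel(p,r,feed=40); env.movel(p-130*d,r,feed=120); print(env.get_obs()["clock"])
im,dd=vision.read_camera("side"); cal=vision.calibration("side"); w,uv=world("side",dd,cal)
hsv=cv2.cvtColor(im,cv2.COLOR_RGB2HSV)[uv[:,1],uv[:,0]].astype(int)
g=w[(hsv[:,1]>90)&(hsv[:,0]>5)&(hsv[:,0]<25)&(w[:,2]>200)&(w[:,2]<275)&(np.hypot(*(w-C)[:,:2].T)<90)]
m=g.mean(0); vt=np.linalg.svd(g-m)[2][0]
print(len(g),m.round(1),vt.round(3),"along X",((g-C)@X).mean().round(1))
cv2.imwrite("pics/after.png",cv2.resize(im[150:300,170:350],None,fx=4,fy=4)[:,:,::-1])
```

```text
13.425
69 [690.5 -92.3 248. ] [ 0.4   -0.917  0.002] along X -16.8
```

View pics/after.png

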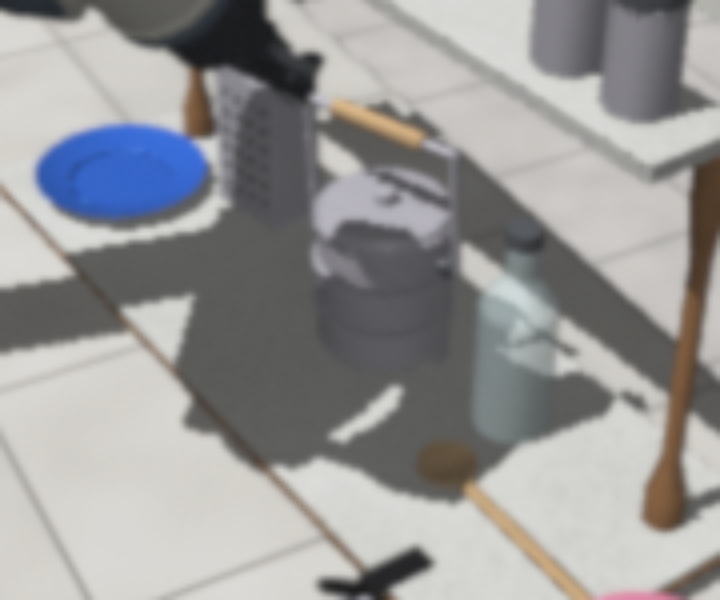

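The handle stays up by itself, but its measured position (~12 mm short of the axis) could mean it isn't fully on its stop. I'll check carrier shift and handle angle more carefully.

Run:
```python
from h import *
z=dict(np.load("side.npz")); im,dd=vision.read_camera("side"); cal=vision.calibration("side")
np.savez("side2.npz",im=im,d=dd,**{k:cal[k] for k in("K","k1","origin","orientation")})
for n,D in(("before",z["d"]),("after",dd)):
    w,uv=world("side",D,cal); rel=w-C
    box=(uv[:,0]>245)&(uv[:,0]<287)&(uv[:,1]<250)
    l=w[box&(rel[:,2]>31)&(rel[:,2]<44)&(np.hypot(rel[:,0],rel[:,1])<68)]
    k=w[box&(rel[:,2]>44)&(rel[:,2]<55)&(np.hypot(rel[:,0],rel[:,1])<40)]
    wl=w[box&(rel[:,2]>-80)&(rel[:,2]<-15)&(np.hypot(rel[:,0],rel[:,1])<70)]
    print(n,"lid",len(l),l.mean(0).round(1),"knob",len(k),k.mean(0).round(1) if len(k) else "","wall",len(wl),wl.mean(0).round(1))
    from scipy.optimize import least_squares
    print(" wall axis",least_squares(lambda q:np.hypot(*(wl[:,:2]-q).T)-60,C[:2],loss="soft_l1").x.round(1))
# what the side camera would show: project bar centre & ends for angles
K=np.array(cal["K"],float);Rc=Rm(cal["orientation"])
def proj(p):
    c=(np.atleast_2d(p)-cal["origin"])@Rc; c=c*[1,-1,-1]
    return cv2.projectPoints(c,np.zeros(3),np.zeros(3),K,np.array([cal["k1"],0,0,0.]))[0][:,0]
hsv=cv2.cvtColor(im,cv2.COLOR_RGB2HSV); w,uv=world("side",dd,cal)
h=hsv[uv[:,1],uv[:,0]].astype(int)
m=(h[:,1]>90)&(h[:,0]>5)&(h[:,0]<25)&(w[:,2]>200)&(w[:,2]<275)&(np.hypot(*(w-C)[:,:2].T)<90)
print("wood px mean",uv[m].mean(0).round(2))
i=z["im"];h0=cv2.cvtColor(i,cv2.COLOR_RGB2HSV)[150:,200:310]; 
v,u=np.nonzero((h0[:,:,1]>90)&(h0[:,:,0]>5)&(h0[:,:,0]<25)); k=(v+150>205)&(v+150<232)&(u+200<262)&(u+200>228); print("initial wood px",u[k].mean()+200,v[k].mean()+150,k.sum())
print("pred 15",proj(bar(15)))
for a in(80,82,84,86,88,90): print(a,proj(bar(a)).round(2))
```

```text
before lid 441 [699.8 -86.1 163.8] knob 17 [701.4 -84.5 177.1] wall 449 [ 682.4 -122.5   79.2]
 wall axis [706.7 -79.5]
after lid 432 [700.1 -87.4 163.8] knob 18 [700.9 -84.  176.8] wall 541 [ 679.3 -120.8   84.3]
 wall axis [706.3 -79.5]
wood px mean [264.2  180.54]
initial wood px 244.27272727272728 217.0 55
pred 15 [[244.01529596 216.53863746]]
80 [[262.25 181.71]]
82 [[263.02 181.03]]
84 [[263.79 180.38]]
86 [[264.56 179.78]]
88 [[265.33 179.21]]
90 [[266.1  178.69]]
```

The carrier hasn't moved (knob and wall axis same to 0.5 mm). The handle reads about 85°, right where I stopped pushing, so it may not be on its stop. I'll nudge it on gently with a force guard well under the tipping force.

```bash
python3 - <<'E'
from h import *
p,r=pose(84.5,42,3,flip=-1)
env.movel(p,r,feed=120); env.sleep(.2); print(env.get_obs()["ft_force"].round(1))
for a in(85,86.5,88,89,90,91):
    q,r=pose(a,42,0,flip=-1); hit=env.movel(q,r,feed=15,until_force=2.5)
    s=env.get_obs(); print(a,hit,round(s["clock"],2),s["ft_force"].round(1),((s["ee_pos"]-pose(90,42,0,flip=-1)[0])@X).round(1))
    if hit: break
E
cat > look.py <<'E'
from h import *
im,dd=vision.read_camera("side"); cal=vision.calibration("side"); w,uv=world("side",dd,cal)
h=cv2.cvtColor(im,cv2.COLOR_RGB2HSV)[uv[:,1],uv[:,0]].astype(int)
m=(h[:,1]>90)&(h[:,0]>5)&(h[:,0]<25)&(w[:,2]>200)&(w[:,2]<275)&(np.hypot(*(w-C)[:,:2].T)<90)
k=w[(w[:,2]>174)&(w[:,2]<185)&(np.hypot(*(w-C)[:,:2].T)<40)]
print(env.get_obs()["clock"],m.sum(),"px",uv[m].mean(0).round(2),"alongX",((w[m]-C)@X).mean().round(1),"knob",k.mean(0).round(1))
cv2.imwrite("pics/last.png",cv2.resize(im[150:300,170:350],None,fx=4,fy=4)[:,:,::-1])
E
python3 look.py
```

```text
[ 0.2 -0.1  0.1]
85 False 15.37 [ 0.7 -0.1 -0.9] -9.9
86.5 False 15.72 [ 0.3  0.  -0. ] -6.9
88 False 16.07 [ 0.7 -0.2  0.9] -3.9
89 False 16.35 [ 0.4 -0.4 -0.3] -1.9
90 False 16.63 [-0.6  0.6  0.5] 0.1
91 True 16.84 [-2.5 -0.3 -0.4] 1.3
16.8917 14 px [274.07 182.14] alongX -5.8 knob [700.9 -83.6 176.9]
```

```bash
python3 - <<'E'
from h import *
p,r=pose(88,42,3,flip=-1); d=ori(42,-1)[1]
env.movel(p,r,feed=40); env.movel(p-130*d,r,feed=150)
E
python3 look.py
```

```text
18.3 63 px [266.4  179.25] alongX -6.4 knob [701.6 -83.4 176.6]
```

View pics/last.png

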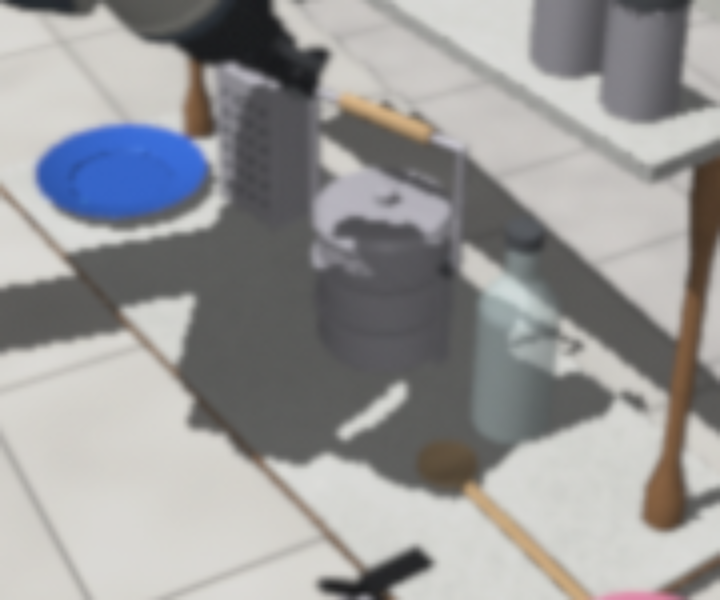

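The bar has gone on to about 90° (predicted px 266.1,178.7, seen 266.4,179.3), met its stop and stays there. The carrier and its neighbours are unmoved and the gripper is clear.

```bash
python3 -c "
from workcell import env
print(env.job_done())"
```

```text
the job is handed in; nothing more can be done
None
```

I handed the job in at about 18 s on the robot's clock (limit 38 s): the steel carrier's handle stands upright on its stop by itself, the carrier reads within about 1 mm of where it stood, and nothing else on the shelf looks moved in the last picture.

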